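Tip the jar cart into the wash basket

TASK

Two small tip carts stand on wooden docks on the lab bench. Take the one with the red handle by its handle and lift, so that it tips forward over its wheels and both amber jars roll out into the blue basket in front of it; then lower the cart gently back onto its legs, without dropping it, and let go. Leave the grey-handled cart as it is.

Things in the scene. Friction and masses are not known exactly. Their poses are not given: they have to be found in the camera images.
- red_handle (a point): centre of the cart's red crossbar handle: round, 16 mm thick, 100 mm long, level, 150 mm above the bench at rest, held at both ends by arms running forward; 80 mm free between (tub 65 mm ahead, dock 90 mm below). Turns with the cart. At rest x is level, forward over the wheels to the basket, y along the bar, z up. The wheel axle (parallel to y) lies 195 mm ahead (+x) and 45 mm below (-z)
- red_cart (a joint): tip angle, rad, of the red-handled cart about its axle: 0 on its legs, growing as the handle is lifted, stop 1.3. Wheels chocked: it only tips. Steel tub 116 mm wide, 160 mm long, open in front but for a 3 mm lip, floor leaning back 10 degrees at rest. 0.55 kg, some 3 N at the handle; falls back if let go. The jars roll out between about 0.3 and 0.7; 1.0 to 1.2 empties it surely
- blue_basket_front (a point): point on the bench under the middle of the low front wall (outer face) of the blue perforated basket, fixed to the bench before the red-handled cart's dock. Axes: x level, away from the cart along the basket; y across; z up. The basket reaches 260 mm along +x and 95 mm to either side, walls 85 mm high but only 45 mm in front, walls and floor 5 mm thick
- amber_jar1_center (a point): centre of an amber jar with a black screw cap and a paper band, a closed cylinder 46 mm in diameter and 84 mm long, 60 g, lying crosswise in the red-handled cart (the rear one, against the rear wall); it rolls freely along the tub; y runs along the jar
- amber_jar2_center (a point): centre of an amber jar with a black screw cap and a paper band, a closed cylinder 46 mm in diameter and 84 mm long, 60 g, lying crosswise in the red-handled cart (the front one); it rolls freely along the tub; y runs along the jar
- grey_cart (a joint): tip angle, rad, of the other cart, with a grey handle and pale jars with green caps, before a white basket; otherwise the same as the red-handled one. 0 = standing on its legs; to be left so
Not all that is in view belongs to the job. Leave any pink or yellow look-alike of the part that bears amber_jar1_center alone.

How it is judged:
By the outcome, as a careful person would: the job done as asked, in the order asked, and still so for the second after the job is handed in, with the robot touching nothing.
It also fails if it takes over 38 s, if anything falls off the work surface, if the arm or the gripper's body presses on something with over 40 N, if the wrist force passes 120 N, or if a joint passes its speed limit or range.

ROBOT

A 7-joint arm with a two-finger parallel gripper is mounted at the origin on the work surface. World frame = base frame: x ahead of the robot, y to its left, z up, the work surface at z = 0. Lengths are in m, angles in rad, forces in N, time in s.
With the tool pointing down it reaches from about 0.425 to 0.875 m from the base axis. Payload 4.7 kg.
Tool frame: the origin (TCP) lies at the very end of the fingers, on their centre line; the grasp point (between the pads) lies 19 mm behind it (grip_point_offset is the distance from the TCP to the grasp point, in m); x points along the fingers, z is the direction in which the jaws open and shut, and the axes are right-handed (so a half turn about x gives the same grasp; the last joint's range is limited). The gripper opens to 87 mm and grips with 3 to 60 N. Pads are 19 mm wide; open, the fingers measure 117 mm over their backs; the gripper's body (75 mm by 190 mm) begins 51 mm behind the grasp point.
Start: joints at [1.184, 0.321, -0.07, 1.45, 0.023, 1.371, -0.057], TCP at [0.254, -0.599, 0.223] pointing down, gripper open.
Joint ranges: [-2.86, 2.86], [-0.3, 2.09], [-1.38, 1.24], [0.06, 2.45], [-1.56, 4.7], [0.09, 2.05], [-2.69, 2.69]. Speed limits (rad/s): [2.57, 2.57, 3.14, 3.14, 3.14, 3.14, 3.14].

INTERFACE

Orientations are given as a rotation vector (axis times angle).
In Python, from bench import get_state, get_image, calibration, close_job, grip_point_offset gives the robot as it stands.
- The arm moves only by the tool play_rows, never from a script. Its argument "targets" is a list of rows, each an object with "claw": the closure, from 0 (fully open) to 1 (shut); "linear": the shift along the tool's x, y, z as a fraction of full scale, a list of three; "rotation": the turn, a rotation vector about the tool's x, y, z as a fraction of full scale, a list of three. In form: [{"claw": claw, "linear": [x, y, z], "rotation": [wx, wy, wz]}, ...]. A call has 1 to 10 rows; each row shifts and turns the pose as measured when the row begins, along the tool's axes as they then stand; what a row does not reach is not made up. Full scale, the value 1, is 2.5 cm for a shift and 90 degrees for a turn. A row lasts 1/12 s, in which the tool goes at most 41.7 mm and 7.16 degrees, less where a joint would pass 70% of its speed; a pose out of reach is approached as far as the arm can. A call with a number of a shift or a turn outside -1 to 1 is refused whole. A call with a gripper value outside its range is refused whole. The fingers move at their own pace and stop on an object; "newtons" is the grip in N (left out, the last holds). Time passes only in rows, so rows that do not move let the fingers close. It gives the time, the measured TCP pose, the force and the opening at its end, in the units of the state.
- get_state(): the state, without advancing time (a new reading comes with each control period).
- get_image(name): name is "scene" or "side" or "wrist"; returns the picture (480x640x3 uint8, blue, green, red); there is no depth.
- calibration(name): a dict with "fx", "fy", "cx", "cy" (pixels), "rvec" (rotation vector, rad) and "tvec" (3), from world to camera coordinates, as OpenCV has them; the wrist camera has in their place "hand_eye" (4x4, takes a point from camera to tool coordinates, whose origin is the TCP and whose axes are the tool frame's). Camera axes: x right, y down, z forward; pixel columns grow to the right and rows downward; lengths in m; the calibration is good to about 2 mm. A picture is of the moment at which its call begins: read the wrist's pose just before it. calibration takes no time and is no camera call.
- close_job(): hands the job in, once; it reports no verdict.
The state is a dict: "time": time; "joint_positions": joint angles; "qd": joint speeds; "joint_torque": joint torques, N m; "position": TCP position; "tool_rot": TCP orientation; "ft_force": force on the tool from outside, world axes, zero at the start; "torque": the same for the moment, N m; "grip_width": opening from 0.0 (shut) to 1.0 (fully open).
Only numpy, scipy, OpenCV 4.12 (cv2) and the standard library are available. Lean on these libraries where they do the work, as an engineer would, in place of code of your own. Each camera call takes 0.05 s, during which the arm holds its last target. There are 200 camera calls.

## Working session

There is one attempt and no reset: what is moved stays moved. The work goes in short steps, Python scripts to look and compute and a tool call to move; the robot and the scene stay as the last step left them, time stands still between calls to the robot, and variables do not carry over. Pictures are saved under pics/ and viewed, about 8 in all and at most 12, crops included, and the job is handed in when it is done.

Besides the shell and the picture viewer there is one more tool, called by a JSON object that holds its "fn" and its "kwargs", one argument or row to a line. play_rows: Moves the arm, as the interface text tells. Shift numbers are shares of 2.5 cm and turn numbers shares of 90 degrees, none past 1 either way. Its arguments: {"type":"object","properties":{"targets":{"type":"array"},"newtons":{"type":"number"}},"required":["targets"]}

```bash
mkdir -p pics; ls; python3 - <<'E'
from bench import *
import cv2,numpy as np
for n in("scene","side"):
    im=get_image(n);cv2.imwrite(f"pics/{n}0.png",im);print(n,calibration(n))
print(calibration("wrist"));print(get_state(),grip_point_offset)
E
```

```text
pics
scene {'fx': 490.0848499990409, 'fy': 490.0848499990409, 'cx': 324.87190099714934, 'cy': 239.406625658794, 'rvec': array([ 1.64329183,  2.24693511, -0.58853822]), 'tvec': array([ 0.2001424 , -0.38055088,  1.31476522])}
side {'fx': 513.5773313938977, 'fy': 513.5773313938977, 'cx': 326.9015982366797, 'cy': 241.70577773696897, 'rvec': array([ 1.00196155, -2.38227421,  1.10315794]), 'tvec': array([0.30376003, 0.35755307, 0.99780807])}
{'fx': 380.09917305197, 'fy': 380.09917305197, 'cx': 320.6200242779405, 'cy': 241.13262920984323, 'hand_eye': array([[-5.31953631e-04, -2.65428378e-01,  9.64130434e-01,
        -1.62815912e-01],
       [-6.91160486e-04, -9.64130242e-01, -2.65428706e-01,
         7.35416324e-02],
       [ 9.99999620e-01, -8.07564623e-04,  3.29418976e-04,
         7.74099769e-04],
       [ 0.00000000e+00,  0.00000000e+00,  0.00000000e+00,
         1.00000000e+00]])}
{'time': 0.1, 'joint_positions': array([ 1.18409773,  0.32176418, -0.07012151,  1.45154608,  0.02262388,
        1.37079941, -0.05690716]), 'qd': array([ 0.00173238, -0.00222832, -0.00029076, -0.00339869,  0.00090788,
       -0.00035522, -0.00121014]), 'joint_torque': array([-1.79034587e-04, -4.92569447e+01, -4.05757986e-01, -3.13399422e+01,
       -6.43609185e-02,  3.94436123e-02,  3.80152665e-05]), 'position': array([ 0.25337607, -0.59804634,  0.22156471]), 'tool_rot': array([ 0.90996574,  1.37411769, -0.90853962]), 'ft_force': array([-0.50013685, -0.03432577, -0.52848863]), 'torque': array([-0.02368423,  0.01630591,  0.02375743]), 'grip_width': 1.002632139237799} 0.0187
```

View pics/scene0.png

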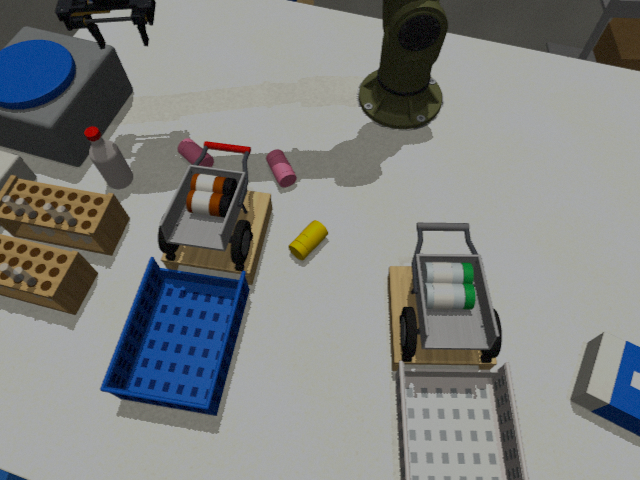

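View pics/side0.png

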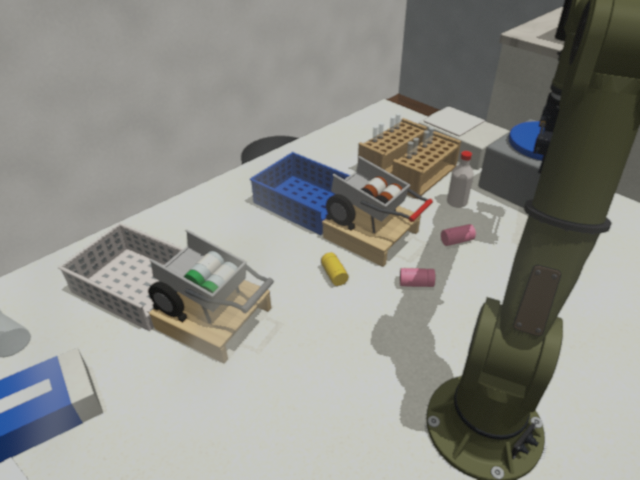

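Scene view: the red-handled cart is at about (205,205) with its handle at (228,148). It holds two amber jars at (212,184) and (206,202), with the blue basket at (185,340). The grey cart is at (450,290). Look-alikes are pink at (195,153) and (281,168) and yellow at (309,240), and the red bottle cap is at (93,133). The only red bar on a cart is the one at (228,148). Next I'll measure it and confirm it with a crop.

```bash
cat >h.py <<'E'
import cv2,numpy as np
from scipy.spatial.transform import Rotation as R
from bench import *
def cam(n,st=None):
    c=calibration(n)
    if 'rvec' in c:
        Rm=R.from_rotvec(c['rvec']).as_matrix(); return c,Rm.T,-Rm.T@c['tvec']
    T=c['hand_eye'];Rt=R.from_rotvec(st['tool_rot']).as_matrix()
    return c,Rt@T[:3,:3],Rt@T[:3,3]+st['position']
def ray(n,uv,st=None):
    c,A,o=cam(n,st); d=A@np.array([(uv[0]-c['cx'])/c['fx'],(uv[1]-c['cy'])/c['fy'],1]); return o,d/np.linalg.norm(d)
def onz(n,uv,z,st=None):
    o,d=ray(n,uv,st); return o+d*(z-o[2])/d[2]
def tri(r1,r2):
    (a,d),(b,e)=r1,r2; s=np.linalg.lstsq(np.c_[d,-e],b-a,rcond=None)[0]
    p,q=a+d*s[0],b+e*s[1]; return (p+q)/2,np.linalg.norm(p-q)
def redbar(im,near):
    h=cv2.cvtColor(im,cv2.COLOR_BGR2HSV)
    m=((h[...,0]<6)|(h[...,0]>174))&(h[...,1]>190)&(h[...,2]>70)
    n,l,s,c=cv2.connectedComponentsWithStats(m.astype(np.uint8))
    print([(s[i][:5].tolist()) for i in range(1,n) if s[i][4]>15])
    k=min((i for i in range(1,n) if s[i][4]>40),key=lambda i:np.hypot(*(c[i]-near)))
    y,x=np.nonzero(l==k);(cx,cy),_,_=cv2.minAreaRect(np.c_[x,y].astype(np.float32)); 
    P=np.c_[x,y]-[cx,cy];v=np.linalg.svd(P-P.mean(0),full_matrices=0)[2][0];t=P@v
    return np.array([cx,cy]),np.array([cx,cy])+v*t.min(),np.array([cx,cy])+v*t.max()
E
python3 - <<'E'
from h import *
a=cv2.imread('pics/scene0.png');b=cv2.imread('pics/side0.png')
p=redbar(a,(228,148));q=redbar(b,(420,209));print(p,q)
for u in p:print('z.15 scene',onz('scene',u,.15))
for u in q:print('z.15 side',onz('side',u,.15))
print(tri(ray('scene',p[0]),ray('side',q[0])))
# front basket corners etc
for u in [(155,268),(246,279),(112,388),(215,408)]: print(u,onz('scene',u,.085))
cv2.imwrite('pics/crop.png',np.hstack([cv2.resize(a[120:280,130:290],(400,400)),cv2.resize(b[140:270,320:450],(400,400))]))
E
```

```text
[[84, 126, 15, 11, 124], [204, 142, 46, 11, 264]]
[]Traceback (most recent call last):
  File "<stdin>", line 3, in <module>
  File "h.py", line 22, in redbar
    k=min((i for i in range(1,n) if s[i][4]>40),key=lambda i:np.hypot(*(c[i]-near)))
ValueError: min() iterable argument is empty
```

```bash
sed -i 's/>190)/>150)/' h.py
python3 - <<'E'
from h import *
a=cv2.imread('pics/scene0.png');b=cv2.imread('pics/side0.png')
cv2.imwrite('pics/crop.png',np.hstack([cv2.resize(a[120:280,130:290],(400,400)),cv2.resize(b[140:270,320:450],(400,400))]))
p=redbar(a,(228,148));q=redbar(b,(420,209));print(p,q)
for u in p:print('z.15 scene',onz('scene',u,.15))
for u in q:print('z.15 side',onz('side',u,.15))
print(tri(ray('scene',p[0]),ray('side',q[0])))
for u in [(155,263),(246,279),(112,390),(215,410)]: print(u,onz('scene',u,.085))
E
```

```text
[[84, 126, 15, 11, 130], [204, 142, 46, 11, 281]]
[[462, 151, 9, 8, 55], [410, 200, 22, 20, 108]]
(array([226.50772095, 146.93847656]), array([203.86473965, 144.06635303]), array([249.15086547, 149.8106208 ])) (array([420.50006104, 209.50003052]), array([430.03600489, 200.0293608 ]), array([410.96408624, 218.97073096]))
z.15 scene [ 0.4043824  -0.30001209  0.15      ]
z.15 scene [ 0.41170275 -0.34922263  0.15      ]
z.15 scene [ 0.39711819 -0.25117898  0.15      ]
z.15 side [ 0.40726283 -0.30048614  0.15      ]
z.15 side [ 0.41523191 -0.35019283  0.15      ]
z.15 side [ 0.3996584  -0.25305388  0.15      ]
(array([ 0.40592122, -0.29878784,  0.15183404]), np.float64(0.0005861226080060023))
(155, 263) [ 0.67528641 -0.35099379  0.085     ]
(246, 279) [ 0.65280199 -0.16416622  0.085     ]
(112, 390) [ 0.92197688 -0.30735262  0.085     ]
(215, 410) [ 0.89810393 -0.12151057  0.085     ]
```

View pics/crop.png

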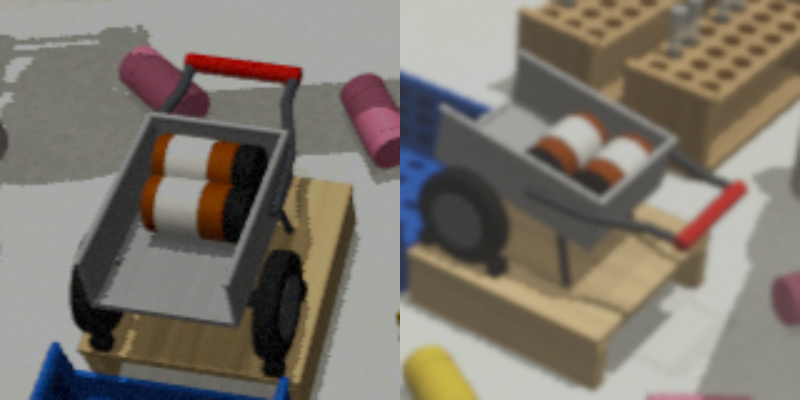

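The crop confirms it: a red crossbar on the cart that holds the two amber jars. Next, the tub's rear rim (for clearance), the bottle position, and the tool's current axes.

```bash
python3 - <<'E'
from h import *
np.set_printoptions(precision=3,suppress=True)
print('rim -y',tri(ray('scene',(190,167)),ray('side',(409.4,184.5))))
print('rim +y',tri(ray('scene',(245.5,172.5)),ray('side',(387,206.6))))
print('bottle cap',tri(ray('scene',(92,133)),ray('side',(466,156))))
s=get_state();Rt=R.from_rotvec(s['tool_rot']);print(Rt.as_matrix())
f=np.array([.989,.148,0]);y=np.array([-.148,.989,0])
for tilt in (30,40):
  t=np.radians(tilt);x=np.sin(t)*f-np.cos(t)*np.array([0,0,1])
  for sg in(1,-1):
    Y=sg*y;T=np.c_[x,Y,np.cross(x,Y)]
    print(tilt,sg,'rel deg tool',np.degrees((Rt.inv()*R.from_matrix(T)).as_rotvec()),T[:,2], 'tcp goal',np.array([.4055,-.3,.151])+x*.0187)
E
```

```text
rim -y (array([ 0.484, -0.346,  0.165]), np.float64(0.0057410347372544))
rim +y (array([ 0.462, -0.232,  0.164]), np.float64(0.004351072910829787))
bottle cap (array([ 0.465, -0.582,  0.162]), np.float64(0.0014491892756221566))
[[-0.001  0.921  0.39 ]
 [ 0.002  0.39  -0.921]
 [-1.    -0.    -0.002]]
30 1 rel deg tool [-73.725 -25.574  19.692] [0.856 0.128 0.5  ] tcp goal [ 0.415 -0.299  0.135]
30 -1 rel deg tool [101.734  21.066  27.358] [-0.856 -0.128 -0.5  ] tcp goal [ 0.415 -0.299  0.135]
40 1 rel deg tool [-72.293 -34.031  26.248] [0.758 0.113 0.643] tcp goal [ 0.417 -0.298  0.137]
40 -1 rel deg tool [99.622 28.045 36.362] [-0.758 -0.113 -0.643] tcp goal [ 0.417 -0.298  0.137]
```

```bash
cat >>h.py <<'E'
H=np.array([.4055,-.300,.151]);F=np.array([.989,.148,0]);Y=np.array([-.148,.989,0]);F/=np.linalg.norm(F);Y/=np.linalg.norm(Y);Z=np.array([0,0,1.])
AX=H+.195*F-.045*Z
def toolR(t):
    t=np.radians(t);x=np.sin(t)*F-np.cos(t)*Z;return R.from_matrix(np.c_[x,Y,np.cross(x,Y)])
def cur(): s=get_state();return s,s['position'],R.from_rotvec(s['tool_rot'])
def rows(p,Rt,way):
    for q,Rq in way:
        print('L',np.round(Rt.inv().apply(q-p)/.025,2).tolist(),'R',np.round((Rt.inv()*Rq).as_rotvec()/(np.pi/2),3).tolist()); p,Rt=q,Rq
def plan(q,Rq,n):
    s,p,Rt=cur();w=(Rt.inv()*Rq).as_rotvec()
    print('err mm',np.round((q-p)*1e3,1),'deg',np.round(np.degrees(w),1),'F',np.round(s['ft_force'],1),'g',round(s['grip_width'],3),'q',np.round(s['joint_positions'],2),'t',round(s['time'],2))
    rows(p,Rt,[(p+(q-p)*k/n,Rt*R.from_rotvec(w*k/n)) for k in range(1,n+1)])
E
python3 - <<'E'
from h import *
T=toolR(30);x=T.as_matrix()[:,0]
plan(H+x*.0187-.1*x,T,20)
E
```

```text
err mm [ 1.119e+02  2.920e+02 -2.000e-01] deg [-73.7 -25.6  19.7] F [-0.5 -0.  -0.5] g 1.003 q [ 1.18  0.32 -0.07  1.45  0.02  1.37 -0.06] t 0.1
L [0.0, 0.43, -0.45] R [-0.041, -0.014, 0.011]
L [-0.0, 0.46, -0.42] R [-0.041, -0.014, 0.011]
L [-0.0, 0.49, -0.39] R [-0.041, -0.014, 0.011]
L [-0.0, 0.51, -0.36] R [-0.041, -0.014, 0.011]
L [-0.0, 0.53, -0.33] R [-0.041, -0.014, 0.011]
L [0.0, 0.55, -0.29] R [-0.041, -0.014, 0.011]
L [0.01, 0.57, -0.25] R [-0.041, -0.014, 0.011]
L [0.01, 0.59, -0.22] R [-0.041, -0.014, 0.011]
L [0.02, 0.6, -0.18] R [-0.041, -0.014, 0.011]
L [0.02, 0.61, -0.14] R [-0.041, -0.014, 0.011]
L [0.03, 0.62, -0.1] R [-0.041, -0.014, 0.011]
L [0.04, 0.62, -0.06] R [-0.041, -0.014, 0.011]
L [0.05, 0.62, -0.02] R [-0.041, -0.014, 0.011]
L [0.06, 0.62, 0.02] R [-0.041, -0.014, 0.011]
L [0.07, 0.62, 0.05] R [-0.041, -0.014, 0.011]
L [0.08, 0.61, 0.09] R [-0.041, -0.014, 0.011]
L [0.1, 0.6, 0.13] R [-0.041, -0.014, 0.011]
L [0.11, 0.59, 0.17] R [-0.041, -0.014, 0.011]
L [0.12, 0.58, 0.2] R [-0.041, -0.014, 0.011]
L [0.14, 0.56, 0.23] R [-0.041, -0.014, 0.011]
```

{"fn": "play_rows", "kwargs": {
  "targets": [
    {"claw": 0.35, "linear": [-0.1, 0.43, -0.45], "rotation": [-0.041, -0.014, 0.011]},
    {"claw": 0.35, "linear": [-0.1, 0.46, -0.42], "rotation": [-0.041, -0.014, 0.011]},
    {"claw": 0.35, "linear": [-0.1, 0.49, -0.39], "rotation": [-0.041, -0.014, 0.011]},
    {"claw": 0.35, "linear": [0, 0.51, -0.36], "rotation": [-0.041, -0.014, 0.011]},
    {"claw": 0.35, "linear": [0, 0.53, -0.33], "rotation": [-0.041, -0.014, 0.011]},
    {"claw": 0.35, "linear": [0, 0.55, -0.29], "rotation": [-0.041, -0.014, 0.011]},
    {"claw": 0.35, "linear": [0, 0.57, -0.25], "rotation": [-0.041, -0.014, 0.011]},
    {"claw": 0.35, "linear": [0, 0.59, -0.22], "rotation": [-0.041, -0.014, 0.011]},
    {"claw": 0.35, "linear": [0, 0.6, -0.18], "rotation": [-0.041, -0.014, 0.011]},
    {"claw": 0.35, "linear": [0, 0.6, -0.14], "rotation": [-0.041, -0.014, 0.011]}
  ]
}}

```text
time: 0.93
position: [0.3068, -0.4445, 0.2234]
tool_rot: [0.394, 1.259, -0.348]
ft_force: [0.8, 0.0, -0.4]
grip_width: 0.653
```

```bash
python3 - <<'E'
from h import *
T=toolR(30);x=T.as_matrix()[:,0]
plan(H+x*.0187-.1*x,T,10)
E
```

```text
err mm [ 58.5 138.4  -2. ] deg [-35.5 -12.8   8.9] F [ 0.8  0.  -0.4] g 0.653 q [ 1.24 -0.03 -0.17  1.88 -0.25  1.14  0.66] t 0.93
L [0.05, 0.6, -0.06] R [-0.039, -0.014, 0.01]
L [0.06, 0.6, -0.03] R [-0.039, -0.014, 0.01]
L [0.07, 0.6, 0.01] R [-0.039, -0.014, 0.01]
L [0.08, 0.59, 0.04] R [-0.039, -0.014, 0.01]
L [0.09, 0.59, 0.08] R [-0.039, -0.014, 0.01]
L [0.1, 0.58, 0.11] R [-0.039, -0.014, 0.01]
L [0.11, 0.57, 0.14] R [-0.039, -0.014, 0.01]
L [0.12, 0.56, 0.18] R [-0.039, -0.014, 0.01]
L [0.14, 0.55, 0.21] R [-0.039, -0.014, 0.01]
L [0.15, 0.53, 0.24] R [-0.039, -0.014, 0.01]
```

The arm is folding a lot (j2 is −0.03 with a limit of −0.3), so I'll reduce the tilt to 10°. The rim at z = 0.165 still clears the gripper body.

```bash
python3 - <<'E'
from h import *
T=toolR(10);x=T.as_matrix()[:,0]
plan(H+x*.0187-.1*x,T,10)
E
```

```text
err mm [ 84.7 142.4   7.7] deg [-36.4   6.5   2.6] F [ 0.8  0.  -0.4] g 0.653 q [ 1.24 -0.03 -0.17  1.88 -0.25  1.14  0.66] t 0.93
L [0.04, 0.66, 0.03] R [-0.04, 0.007, 0.003]
L [0.04, 0.66, 0.07] R [-0.04, 0.007, 0.003]
L [0.05, 0.65, 0.11] R [-0.04, 0.007, 0.003]
L [0.05, 0.64, 0.15] R [-0.04, 0.007, 0.003]
L [0.05, 0.63, 0.19] R [-0.04, 0.007, 0.003]
L [0.05, 0.62, 0.23] R [-0.04, 0.007, 0.003]
L [0.05, 0.6, 0.27] R [-0.04, 0.007, 0.003]
L [0.05, 0.58, 0.31] R [-0.04, 0.007, 0.003]
L [0.05, 0.56, 0.35] R [-0.04, 0.007, 0.003]
L [0.04, 0.54, 0.38] R [-0.04, 0.007, 0.003]
```

{"fn": "play_rows", "kwargs": {
  "targets": [
    {"claw": 0.35, "linear": [0, 0.66, 0.03], "rotation": [-0.04, 0.007, 0.003]},
    {"claw": 0.35, "linear": [0, 0.66, 0.07], "rotation": [-0.04, 0.007, 0.003]},
    {"claw": 0.35, "linear": [0, 0.65, 0.11], "rotation": [-0.04, 0.007, 0.003]},
    {"claw": 0.35, "linear": [0.05, 0.64, 0.15], "rotation": [-0.04, 0.007, 0.003]},
    {"claw": 0.35, "linear": [0.05, 0.63, 0.19], "rotation": [-0.04, 0.007, 0.003]},
    {"claw": 0.35, "linear": [0.05, 0.62, 0.23], "rotation": [-0.04, 0.007, 0.003]},
    {"claw": 0.35, "linear": [0.05, 0.6, 0.27], "rotation": [-0.04, 0.007, 0.003]},
    {"claw": 0.35, "linear": [0.05, 0.58, 0.31], "rotation": [-0.04, 0.007, 0.003]},
    {"claw": 0.35, "linear": [0.05, 0.56, 0.35], "rotation": [-0.04, 0.007, 0.003]},
    {"claw": 0.35, "linear": [0.04, 0.54, 0.38], "rotation": [-0.04, 0.007, 0.003]}
  ]
}}

```text
time: 1.77
position: [0.3862, -0.2922, 0.2297]
tool_rot: [-0.116, 1.399, 0.144]
ft_force: [-0.2, 0.3, 0.5]
grip_width: 0.646
```

```bash
python3 - <<'E'
from h import *
T=toolR(10);x=T.as_matrix()[:,0]
plan(H+x*.0187-.1*x,T,4)
E
```

```text
err mm [ 5.3 -9.9  1.3] deg [ 1.2 -0.3 -0.4] F [-0.2  0.3  0.5] g 0.646 q [ 1.07 -0.11 -0.35  1.91 -0.18  1.23  0.94] t 1.77
L [-0.01, -0.11, 0.04] R [0.003, -0.001, -0.001]
L [-0.01, -0.11, 0.04] R [0.003, -0.001, -0.001]
L [-0.01, -0.11, 0.04] R [0.003, -0.001, -0.001]
L [-0.01, -0.11, 0.04] R [0.003, -0.001, -0.001]
```

{"fn": "play_rows", "kwargs": {
  "targets": [
    {"claw": 0.35, "linear": [0, -0.2, 0.08], "rotation": [0.006, -0.002, -0.002]},
    {"claw": 0.35, "linear": [0, -0.2, 0.08], "rotation": [0.006, -0.002, -0.002]},
    {"claw": 0.35, "linear": [0, 0, 0], "rotation": [0, 0, 0]}
  ]
}}

```text
time: 2.02
position: [0.3958, -0.2967, 0.2308]
tool_rot: [-0.114, 1.393, 0.136]
ft_force: [0.2, 0.4, -0.1]
grip_width: 0.649
```

```bash
python3 - <<'E'
from h import *
T=toolR(10);x=T.as_matrix()[:,0]
plan(H+x*.0187-.1*x,T,1)
s=get_state();im=get_image('wrist');cv2.imwrite('pics/w1.png',im)
c,A,o=cam('wrist',s);pc=A.T@(H-o);print('pred px',c['fx']*pc[:2]/pc[2]+[c['cx'],c['cy']])
p=redbar(im,(320,300))
for u in p:print(u,onz('wrist',u,.15,s))
E
```

```text
err mm [-4.3 -5.4  0.3] deg [ 0.8  0.  -0.2] F [ 0.2  0.4 -0.1] g 0.649 q [ 1.06 -0.09 -0.35  1.9  -0.18  1.22  0.93] t 2.02
L [-0.05, -0.18, -0.2] R [0.009, 0.0, -0.002]
pred px [311.4380856  255.32888437]
[[303, 179, 24, 138, 2773]]
[314.5 247.5] [ 0.40691139 -0.294642    0.15      ]
[315.65257906 178.94372263] [ 0.40046173 -0.2495375   0.15      ]
[313.34544296 316.17392924] [ 0.41404437 -0.34452514  0.15      ]
```

View pics/w1.png

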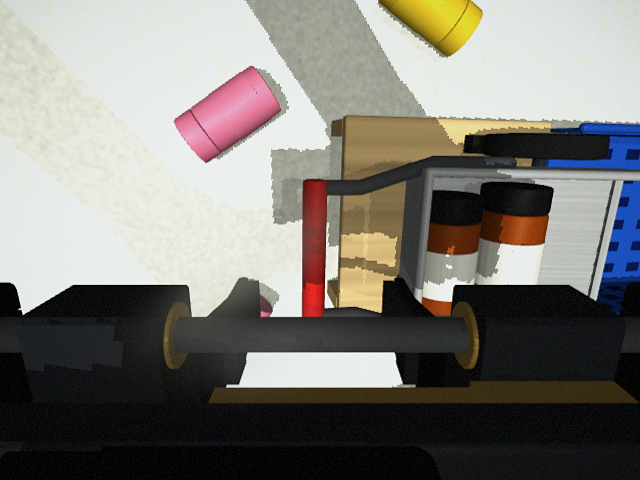

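The wrist view shows the red bar between the fingers, at col 315 and rows 179–317. It agrees with the earlier fixes to within about 2 mm. I'll update H and descend 100 mm.

```bash
sed -i 's/^H=np.array(\[.*\]);F=/H=np.array([.4065,-.2995,.150]);F=/;s/F=np.array(\[.989,.148,0\])/F=np.array([.9895,.144,0])/;s/Y=np.array(\[-.148,.989,0\])/Y=np.array([-.144,.9895,0])/' h.py; head -40 h.py|grep ^H; python3 - <<'E'
from h import *
T=toolR(10);x=T.as_matrix()[:,0]
plan(H+x*.0187,T,9)
E
```

```text
H=np.array([.4065,-.2995,.150]);F=np.array([.9895,.144,0]);Y=np.array([-.144,.9895,0]);F/=np.linalg.norm(F);Y/=np.linalg.norm(Y);Z=np.array([0,0,1.])
err mm [ 14.3  -2.3 -99.1] deg [ 1.  -0.  -0.2] F [-0.1 -0.7  0.1] g 0.654 q [ 1.06 -0.09 -0.35  1.9  -0.18  1.22  0.93] t 2.07
L [0.44, -0.02, -0.02] R [0.001, -0.0, -0.0]
L [0.44, -0.02, -0.02] R [0.001, -0.0, -0.0]
L [0.44, -0.02, -0.02] R [0.001, -0.0, -0.0]
L [0.44, -0.02, -0.02] R [0.001, -0.0, -0.0]
L [0.44, -0.02, -0.02] R [0.001, -0.0, -0.0]
L [0.44, -0.02, -0.02] R [0.001, -0.0, -0.0]
L [0.44, -0.02, -0.02] R [0.001, -0.0, -0.0]
L [0.44, -0.02, -0.02] R [0.001, -0.0, -0.0]
L [0.44, -0.02, -0.02] R [0.001, -0.0, -0.0]
```

{"fn": "play_rows", "kwargs": {
  "targets": [
    {"claw": 0.35, "linear": [0.44, -0.05, -0.05], "rotation": [0.002, 0, 0]},
    {"claw": 0.35, "linear": [0.44, -0.05, -0.05], "rotation": [0.002, 0, 0]},
    {"claw": 0.35, "linear": [0.44, -0.02, -0.02], "rotation": [0.002, 0, 0]},
    {"claw": 0.35, "linear": [0.44, -0.02, -0.02], "rotation": [0.001, 0, 0]},
    {"claw": 0.35, "linear": [0.44, -0.02, -0.02], "rotation": [0.001, 0, 0]},
    {"claw": 0.35, "linear": [0.44, -0.02, -0.02], "rotation": [0.001, 0, 0]},
    {"claw": 0.35, "linear": [0.44, -0.02, -0.02], "rotation": [0.001, 0, 0]},
    {"claw": 0.35, "linear": [0.44, 0, 0], "rotation": [0, 0, 0]}
  ]
}}

```text
time: 2.73
position: [0.4018, -0.3048, 0.133]
tool_rot: [-0.09, 1.397, 0.115]
ft_force: [-0.4, 0.7, -0.1]
grip_width: 0.647
```

```bash
python3 - <<'E'
from h import *
T=toolR(10);x=T.as_matrix()[:,0]
plan(H+x*.0187,T,2)
E
```

```text
err mm [ 7.9  5.8 -1.4] deg [-0.6 -0.2 -0.2] F [-0.4  0.7 -0.1] g 0.647 q [ 1.05  0.01 -0.36  2.01 -0.15  1.02  0.9 ] t 2.73
L [0.06, 0.09, 0.17] R [-0.004, -0.001, -0.001]
L [0.06, 0.09, 0.17] R [-0.004, -0.001, -0.001]
```

Center along the jaw axis, then close gently.

{"fn": "play_rows", "kwargs": {
  "targets": [
    {"claw": 0.35, "linear": [0.06, 0.1, 0.17], "rotation": [-0.004, 0, 0]},
    {"claw": 0.35, "linear": [0.06, 0.1, 0.17], "rotation": [-0.003, 0, 0]},
    {"claw": 0.6, "linear": [0, 0, 0], "rotation": [0, 0, 0]},
    {"claw": 0.75, "linear": [0, 0, 0], "rotation": [0, 0, 0]},
    {"claw": 0.8, "linear": [0, 0, 0], "rotation": [0, 0, 0]},
    {"claw": 0.9, "linear": [0, 0, 0], "rotation": [0, 0, 0]},
    {"claw": 1, "linear": [0, 0, 0], "rotation": [0, 0, 0]},
    {"claw": 1, "linear": [0, 0, 0], "rotation": [0, 0, 0]},
    {"claw": 1, "linear": [0, 0, 0], "rotation": [0, 0, 0]}
  ],
  "newtons": 15
}}

```text
time: 3.48
position: [0.4082, -0.2982, 0.1281]
tool_rot: [-0.094, 1.4, 0.123]
ft_force: [8.5, 1.6, -1.5]
grip_width: 0.205
```

```bash
python3 - <<'E'
from h import *
T=toolR(10);x=T.as_matrix()[:,0]
plan(H+x*.0187,T,1)
s,p,Rt=cur();print('grasp pt',p-Rt.as_matrix()[:,0]*.0187, 'width mm',s['grip_width']*87)
im=get_image('wrist');cv2.imwrite('pics/w2.png',im)
E
```

```text
err mm [ 1.5 -0.8  3.5] deg [-0.2 -0.3 -0.4] F [ 8.5  1.6 -1.5] g 0.205 q [ 1.04  0.02 -0.37  2.01 -0.14  1.01  0.88] t 3.48
L [-0.13, -0.04, 0.08] R [-0.002, -0.004, -0.004]
grasp pt [ 0.40512973 -0.29878764  0.14651279] width mm 17.822369239542677
```

Gripped: width is about 17 mm, matching the 16 mm bar. Next I'll plan the arc about the axle.

```bash
cat >>h.py <<'E'
def arcpt(th):
    a=np.arctan2(.045,.195)+th; return AX+.2001*(-np.cos(a)*F+np.sin(a)*Z)
def arc(th1,n,k=.75):
    s,p,Rt=cur();g=p-Rt.as_matrix()[:,0]*.0187;v=g-AX
    th=np.arctan2(v@Z,-(v@F))-np.arctan2(.045,.195)
    tilt=np.degrees(np.arctan2(Rt.as_matrix()[:,0]@F,-Rt.as_matrix()[:,0]@Z))
    print('th',round(th,3),'r',round(np.hypot(v@Z,v@F),4),'lat mm',round(v@Y*1e3,1),'tilt',round(tilt,1),'F',np.round(s['ft_force'],1),'g',round(s['grip_width'],3),'q',np.round(s['joint_positions'],2),'t',round(s['time'],2))
    W=[]
    for t in np.linspace(th,th1,n+1)[1:]:
        Rq=toolR(10-np.degrees(t)*k);W.append((arcpt(t)+Rq.as_matrix()[:,0]*.0187,Rq))
    rows(p,Rt,W)
E
python3 -c "
from h import *
arc(.3,10)"
```

```text
th -0.016 r 0.1994 lat mm 1.0 tilt 9.8 F [ 1.  -1.1 -2.7] g 0.171 q [ 1.04  0.02 -0.38  2.01 -0.14  1.01  0.88] t 3.53
L [-0.24, -0.04, 0.07] R [-0.002, 0.006, -0.004]
L [-0.23, 0.0, 0.09] R [-0.0, 0.015, 0.0]
L [-0.23, 0.0, 0.09] R [0.0, 0.015, -0.0]
L [-0.23, 0.0, 0.09] R [0.0, 0.015, -0.0]
L [-0.23, 0.0, 0.09] R [0.0, 0.015, 0.0]
L [-0.23, -0.0, 0.09] R [-0.0, 0.015, -0.0]
L [-0.23, 0.0, 0.09] R [0.0, 0.015, 0.0]
L [-0.23, -0.0, 0.1] R [0.0, 0.015, 0.0]
L [-0.22, 0.0, 0.1] R [0.0, 0.015, -0.0]
L [-0.22, 0.0, 0.1] R [-0.0, 0.015, 0.0]
```

{"fn": "play_rows", "kwargs": {
  "targets": [
    {"claw": 1, "linear": [-0.23, 0, 0.08], "rotation": [0, 0.01, 0]},
    {"claw": 1, "linear": [-0.23, 0, 0.09], "rotation": [0, 0.015, 0]},
    {"claw": 1, "linear": [-0.23, 0, 0.09], "rotation": [0, 0.015, 0]},
    {"claw": 1, "linear": [-0.23, 0, 0.09], "rotation": [0, 0.015, 0]},
    {"claw": 1, "linear": [-0.23, 0, 0.09], "rotation": [0, 0.015, 0]},
    {"claw": 1, "linear": [-0.23, 0, 0.09], "rotation": [0, 0.015, 0]}
  ],
  "newtons": 20
}}

```text
time: 4.03
position: [0.4176, -0.2968, 0.1622]
tool_rot: [-0.102, 1.538, 0.117]
ft_force: [2.1, -0.2, -5.1]
grip_width: 0.176
```

```bash
python3 -c "
from h import *
arc(.4,10)"
```

```text
th 0.164 r 0.1993 lat mm 0.9 tilt 1.8 F [ 2.1 -0.2 -5.1] g 0.176 q [ 0.98  0.08 -0.41  1.87  0.01  1.18  0.71] t 4.03
L [-0.19, -0.04, 0.05] R [-0.003, -0.002, -0.004]
L [-0.17, -0.0, 0.07] R [0.0, 0.011, 0.0]
L [-0.17, -0.0, 0.07] R [-0.0, 0.011, 0.0]
L [-0.17, 0.0, 0.07] R [0.0, 0.011, -0.0]
L [-0.17, -0.0, 0.07] R [-0.0, 0.011, 0.0]
L [-0.17, 0.0, 0.07] R [0.0, 0.011, -0.0]
L [-0.17, -0.0, 0.08] R [0.0, 0.011, 0.0]
L [-0.17, -0.0, 0.08] R [0.0, 0.011, 0.0]
L [-0.17, -0.0, 0.08] R [0.0, 0.011, 0.0]
L [-0.17, -0.0, 0.08] R [-0.0, 0.011, 0.0]
```

{"fn": "play_rows", "kwargs": {
  "targets": [
    {"claw": 1, "linear": [-0.19, -0.02, 0.06], "rotation": [0, 0.005, 0]},
    {"claw": 1, "linear": [-0.17, 0, 0.07], "rotation": [0, 0.011, 0]},
    {"claw": 1, "linear": [-0.17, 0, 0.07], "rotation": [0, 0.011, 0]},
    {"claw": 1, "linear": [-0.17, 0, 0.07], "rotation": [0, 0.011, 0]},
    {"claw": 1, "linear": [-0.17, 0, 0.07], "rotation": [0, 0.011, 0]},
    {"claw": 1, "linear": [-0.17, 0, 0.07], "rotation": [0, 0.011, 0]},
    {"claw": 1, "linear": [-0.17, 0, 0.08], "rotation": [0, 0.011, 0]},
    {"claw": 1, "linear": [-0.17, 0, 0.08], "rotation": [0, 0.011, 0]},
    {"claw": 1, "linear": [-0.17, 0, 0.08], "rotation": [0, 0.011, 0]},
    {"claw": 1, "linear": [-0.17, 0, 0.08], "rotation": [0, 0.011, 0]}
  ]
}}

```text
time: 4.87
position: [0.4383, -0.2937, 0.2045]
tool_rot: [-0.112, 1.717, 0.112]
ft_force: [1.6, -0.0, -4.7]
grip_width: 0.171
```

```bash
python3 -c "
from h import *
arc(.65,10)"
```

```text
th 0.409 r 0.1987 lat mm 0.9 tilt -8.5 F [ 1.6 -0.  -4.7] g 0.171 q [ 0.88  0.19 -0.45  1.67  0.16  1.43  0.54] t 4.87
L [-0.2, -0.04, 0.04] R [-0.002, 0.001, -0.007]
L [-0.17, 0.0, 0.08] R [0.0, 0.012, 0.0]
L [-0.17, -0.0, 0.08] R [-0.0, 0.012, -0.0]
L [-0.17, 0.0, 0.08] R [0.0, 0.012, 0.0]
L [-0.17, -0.0, 0.09] R [0.0, 0.012, -0.0]
L [-0.17, 0.0, 0.09] R [0.0, 0.012, 0.0]
L [-0.16, 0.0, 0.09] R [0.0, 0.012, 0.0]
L [-0.16, -0.0, 0.09] R [-0.0, 0.012, -0.0]
L [-0.16, 0.0, 0.09] R [0.0, 0.012, -0.0]
L [-0.16, -0.0, 0.09] R [0.0, 0.012, 0.0]
```

j6 is rising quickly (1.43, limit 2.05). From here I'll turn the tool less and let the bar slip in the pads.

```bash
python3 - <<'E'
from h import *
import h
src=h.toolR
h.toolR=lambda t: src(-8.5-(-(t-10)-23.4*0.2-0)) if 0 else src(max(t,-99))
# tilt = -8.5 - .2*(th-.41)
s,p,Rt=cur()
def tl(th): return -8.5-.2*np.degrees(th-.41)
W=[(arcpt(t)+src(tl(t)).as_matrix()[:,0]*.0187,src(tl(t))) for t in np.linspace(.41,1.1,29)[1:]]
rows(p,Rt,W)
E
```

```text
L [-0.21, -0.04, 0.05] R [-0.002, 0.003, -0.007]
L [-0.17, -0.0, 0.09] R [0.0, 0.003, 0.0]
L [-0.17, 0.0, 0.1] R [0.0, 0.003, -0.0]
L [-0.17, -0.0, 0.1] R [-0.0, 0.003, -0.0]
L [-0.17, 0.0, 0.1] R [0.0, 0.003, 0.0]
L [-0.16, -0.0, 0.11] R [0.0, 0.003, -0.0]
L [-0.16, 0.0, 0.11] R [-0.0, 0.003, -0.0]
L [-0.16, -0.0, 0.11] R [0.0, 0.003, 0.0]
L [-0.16, 0.0, 0.12] R [0.0, 0.003, -0.0]
L [-0.15, 0.0, 0.12] R [0.0, 0.003, 0.0]
L [-0.15, -0.0, 0.12] R [-0.0, 0.003, 0.0]
L [-0.15, 0.0, 0.13] R [0.0, 0.003, -0.0]
L [-0.15, -0.0, 0.13] R [-0.0, 0.003, 0.0]
L [-0.14, -0.0, 0.13] R [0.0, 0.003, 0.0]
L [-0.14, 0.0, 0.13] R [0.0, 0.003, -0.0]
L [-0.14, 0.0, 0.14] R [-0.0, 0.003, 0.0]
L [-0.14, -0.0, 0.14] R [0.0, 0.003, -0.0]
L [-0.13, -0.0, 0.14] R [0.0, 0.003, 0.0]
L [-0.13, 0.0, 0.15] R [-0.0, 0.003, -0.0]
L [-0.13, -0.0, 0.15] R [0.0, 0.003, 0.0]
L [-0.12, 0.0, 0.15] R [-0.0, 0.003, -0.0]
L [-0.12, -0.0, 0.15] R [0.0, 0.003, 0.0]
L [-0.12, 0.0, 0.15] R [-0.0, 0.003, -0.0]
L [-0.11, 0.0, 0.16] R [0.0, 0.003, -0.0]
L [-0.11, -0.0, 0.16] R [0.0, 0.003, 0.0]
L [-0.11, 0.0, 0.16] R [-0.0, 0.003, -0.0]
L [-0.1, -0.0, 0.16] R [0.0, 0.003, 0.0]
L [-0.1, 0.0, 0.17] R [0.0, 0.003, 0.0]
```

{"fn": "play_rows", "kwargs": {
  "targets": [
    {"claw": 1, "linear": [-0.2, -0.02, 0.07], "rotation": [0, 0.003, -0.003]},
    {"claw": 1, "linear": [-0.17, 0, 0.09], "rotation": [0, 0.003, 0]},
    {"claw": 1, "linear": [-0.17, 0, 0.1], "rotation": [0, 0.003, 0]},
    {"claw": 1, "linear": [-0.17, 0, 0.1], "rotation": [0, 0.003, 0]},
    {"claw": 1, "linear": [-0.17, 0, 0.1], "rotation": [0, 0.003, 0]},
    {"claw": 1, "linear": [-0.16, 0, 0.11], "rotation": [0, 0.003, 0]},
    {"claw": 1, "linear": [-0.16, 0, 0.11], "rotation": [0, 0.003, 0]},
    {"claw": 1, "linear": [-0.16, 0, 0.11], "rotation": [0, 0.003, 0]},
    {"claw": 1, "linear": [-0.16, 0, 0.12], "rotation": [0, 0.003, 0]},
    {"claw": 1, "linear": [-0.15, 0, 0.12], "rotation": [0, 0.003, 0]}
  ]
}}

```text
time: 5.7
position: [0.4758, -0.2884, 0.2417]
tool_rot: [-0.118, 1.765, 0.109]
ft_force: [3.8, -1.2, -9.4]
grip_width: 0.165
```

```bash
sed -i 's/def arc(th1,n,k=.75):/def arc(th1,n,tl):/;s/toolR(10-np.degrees(t)\*k)/toolR(tl(t))/' h.py; echo 'TL=lambda th:-8.5-.2*np.degrees(th-.41)'>>h.py; python3 -c "
from h import *
arc(.9,10,TL)"
```

```text
th 0.681 r 0.1968 lat mm 0.9 tilt -11.3 F [ 3.8 -1.2 -9.4] g 0.165 q [ 0.81  0.27 -0.46  1.51  0.21  1.56  0.47] t 5.7
L [-0.22, -0.04, 0.01] R [-0.001, 0.006, -0.005]
L [-0.13, 0.0, 0.11] R [0.0, 0.003, 0.0]
L [-0.13, -0.0, 0.12] R [0.0, 0.003, -0.0]
L [-0.13, 0.0, 0.12] R [-0.0, 0.003, 0.0]
L [-0.12, -0.0, 0.12] R [-0.0, 0.003, 0.0]
L [-0.12, -0.0, 0.12] R [0.0, 0.003, -0.0]
L [-0.12, -0.0, 0.13] R [0.0, 0.003, 0.0]
L [-0.12, 0.0, 0.13] R [-0.0, 0.003, -0.0]
L [-0.11, -0.0, 0.13] R [-0.0, 0.003, 0.0]
L [-0.11, 0.0, 0.13] R [0.0, 0.003, 0.0]
```

{"fn": "play_rows", "kwargs": {
  "targets": [
    {"claw": 1, "linear": [-0.17, -0.02, 0.07], "rotation": [0, 0.004, -0.003]},
    {"claw": 1, "linear": [-0.14, 0, 0.11], "rotation": [0, 0.003, 0]},
    {"claw": 1, "linear": [-0.13, 0, 0.12], "rotation": [0, 0.003, 0]},
    {"claw": 1, "linear": [-0.13, 0, 0.12], "rotation": [0, 0.003, 0]},
    {"claw": 1, "linear": [-0.12, 0, 0.12], "rotation": [0, 0.003, 0]},
    {"claw": 1, "linear": [-0.12, 0, 0.12], "rotation": [0, 0.003, 0]},
    {"claw": 1, "linear": [-0.12, 0, 0.13], "rotation": [0, 0.003, 0]},
    {"claw": 1, "linear": [-0.12, 0, 0.13], "rotation": [0, 0.003, 0]},
    {"claw": 1, "linear": [-0.11, 0, 0.13], "rotation": [0, 0.003, 0]},
    {"claw": 1, "linear": [-0.11, 0, 0.13], "rotation": [0, 0.003, 0]}
  ]
}}

```text
time: 6.53
position: [0.5148, -0.2828, 0.2643]
tool_rot: [-0.123, 1.821, 0.107]
ft_force: [2.7, -0.4, -10.8]
grip_width: 0.166
```

```bash
python3 -c "
from h import *
arc(1.1,9,TL)
a=get_image('scene');cv2.imwrite('pics/s3.png',a[100:430,60:360])"
```

```text
th 0.917 r 0.1949 lat mm 0.8 tilt -14.5 F [  2.7  -0.4 -10.8] g 0.166 q [ 0.73  0.38 -0.47  1.35  0.26  1.69  0.41] t 6.53
L [-0.26, -0.04, -0.0] R [-0.001, 0.0, -0.005]
L [-0.1, -0.0, 0.13] R [-0.0, 0.003, 0.0]
L [-0.1, 0.0, 0.13] R [0.0, 0.003, -0.0]
L [-0.09, -0.0, 0.13] R [0.0, 0.003, 0.0]
L [-0.09, 0.0, 0.13] R [0.0, 0.003, -0.0]
L [-0.09, -0.0, 0.13] R [0.0, 0.003, 0.0]
L [-0.09, 0.0, 0.13] R [-0.0, 0.003, -0.0]
L [-0.09, -0.0, 0.14] R [0.0, 0.003, 0.0]
L [-0.08, 0.0, 0.14] R [0.0, 0.003, 0.0]
```

View pics/s3.png

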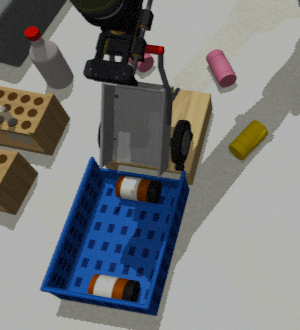

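Both jars are in the basket, at crop (137,188) and (115,288). I'll tip slightly further, to about 1.08, to be sure, and check from the side.

{"fn": "play_rows", "kwargs": {
  "targets": [
    {"claw": 1, "linear": [-0.12, -0.02, 0.12], "rotation": [0, 0.003, -0.002]},
    {"claw": 1, "linear": [-0.1, 0, 0.13], "rotation": [0, 0.003, 0]},
    {"claw": 1, "linear": [-0.1, 0, 0.13], "rotation": [0, 0.003, 0]},
    {"claw": 1, "linear": [-0.09, 0, 0.13], "rotation": [0, 0.003, 0]},
    {"claw": 1, "linear": [-0.09, 0, 0.13], "rotation": [0, 0.003, 0]},
    {"claw": 1, "linear": [-0.09, 0, 0.13], "rotation": [0, 0.003, 0]},
    {"claw": 1, "linear": [-0.08, 0, 0.13], "rotation": [0, 0.003, 0]},
    {"claw": 1, "linear": [0, 0, 0], "rotation": [0, 0, 0]},
    {"claw": 1, "linear": [0, 0, 0], "rotation": [0, 0, 0]}
  ]
}}

```text
time: 7.33
position: [0.5435, -0.2787, 0.2738]
tool_rot: [-0.128, 1.862, 0.105]
ft_force: [1.1, 0.7, -10.0]
grip_width: 0.162
```

```bash
python3 -c "
from h import *
arc(.7,12,TL)
a=get_image('scene');b=get_image('side');cv2.imwrite('pics/s4.png',np.hstack([cv2.resize(a[120:420,90:290],(400,600)),cv2.resize(b[80:280,240:440],(400,400),interpolation=2)[:,:] if 0 else cv2.copyMakeBorder(cv2.resize(b[80:280,240:440],(400,400)),0,200,0,0,0)]))"
```

```text
th 1.077 r 0.1935 lat mm 0.7 tilt -16.9 F [  1.1   0.7 -10. ] g 0.162 q [ 0.66  0.46 -0.46  1.23  0.3   1.77  0.38] t 7.33
L [-0.09, -0.03, -0.34] R [0.0, -0.012, -0.005]
L [0.14, -0.0, -0.2] R [-0.0, -0.004, -0.0]
L [0.15, 0.0, -0.2] R [0.0, -0.004, -0.0]
L [0.15, 0.0, -0.2] R [0.0, -0.004, 0.0]
L [0.16, -0.0, -0.19] R [-0.0, -0.004, -0.0]
L [0.16, -0.0, -0.19] R [0.0, -0.004, 0.0]
L [0.16, -0.0, -0.19] R [-0.0, -0.004, 0.0]
L [0.17, 0.0, -0.18] R [0.0, -0.004, 0.0]
L [0.17, 0.0, -0.18] R [-0.0, -0.004, -0.0]
L [0.18, -0.0, -0.17] R [0.0, -0.004, 0.0]
L [0.18, -0.0, -0.17] R [0.0, -0.004, 0.0]
L [0.19, 0.0, -0.16] R [-0.0, -0.004, 0.0]
```

View pics/s4.png

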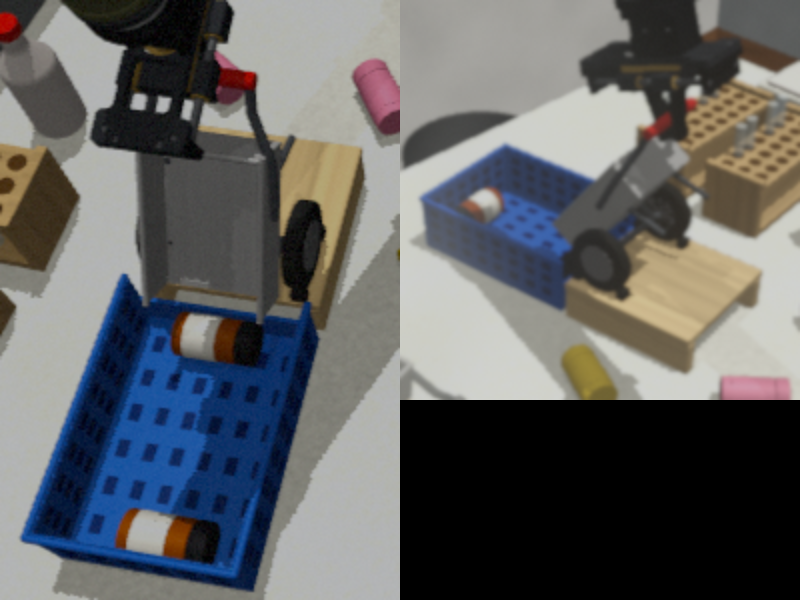

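Both jars are resting in the basket and the tub is empty. Now to lower it, following the radius profile measured on the way up.

```bash
sed -i 's/AX+.2001\*(/AX+(.2003-.0063*th)*(/' h.py; python3 -c "
from h import *
arc(.4,24,TL)"
```

```text
th 1.076 r 0.1935 lat mm 0.7 tilt -16.8 F [  1.3   0.1 -11.1] g 0.162 q [ 0.66  0.46 -0.46  1.23  0.3   1.77  0.38] t 7.43
L [0.11, -0.04, -0.17] R [0.0, -0.011, -0.005]
L [0.11, -0.0, -0.18] R [0.0, -0.004, -0.0]
L [0.12, -0.0, -0.18] R [-0.0, -0.004, -0.0]
L [0.12, 0.0, -0.18] R [0.0, -0.004, 0.0]
L [0.13, -0.0, -0.17] R [-0.0, -0.004, -0.0]
L [0.13, 0.0, -0.17] R [0.0, -0.004, 0.0]
L [0.14, 0.0, -0.17] R [-0.0, -0.004, -0.0]
L [0.14, -0.0, -0.17] R [0.0, -0.004, 0.0]
L [0.14, -0.0, -0.16] R [0.0, -0.004, 0.0]
L [0.15, 0.0, -0.16] R [-0.0, -0.004, -0.0]
L [0.15, 0.0, -0.16] R [0.0, -0.004, 0.0]
L [0.15, -0.0, -0.15] R [0.0, -0.004, 0.0]
L [0.16, -0.0, -0.15] R [-0.0, -0.004, 0.0]
L [0.16, 0.0, -0.15] R [0.0, -0.004, 0.0]
L [0.17, -0.0, -0.14] R [0.0, -0.004, 0.0]
L [0.17, 0.0, -0.14] R [-0.0, -0.004, -0.0]
L [0.17, -0.0, -0.13] R [-0.0, -0.004, 0.0]
L [0.18, -0.0, -0.13] R [0.0, -0.004, 0.0]
L [0.18, 0.0, -0.13] R [0.0, -0.004, 0.0]
L [0.18, -0.0, -0.12] R [-0.0, -0.004, -0.0]
L [0.18, 0.0, -0.12] R [0.0, -0.004, 0.0]
L [0.19, -0.0, -0.12] R [-0.0, -0.004, -0.0]
L [0.19, 0.0, -0.11] R [0.0, -0.004, -0.0]
L [0.19, 0.0, -0.11] R [-0.0, -0.004, -0.0]
```

{"fn": "play_rows", "kwargs": {
  "targets": [
    {"claw": 1, "linear": [0.11, -0.02, -0.17], "rotation": [0, -0.006, 0]},
    {"claw": 1, "linear": [0.11, 0, -0.18], "rotation": [0, -0.004, 0]},
    {"claw": 1, "linear": [0.12, 0, -0.18], "rotation": [0, -0.004, 0]},
    {"claw": 1, "linear": [0.12, 0, -0.18], "rotation": [0, -0.004, 0]},
    {"claw": 1, "linear": [0.13, 0, -0.17], "rotation": [0, -0.004, 0]},
    {"claw": 1, "linear": [0.13, 0, -0.17], "rotation": [0, -0.004, 0]},
    {"claw": 1, "linear": [0.14, 0, -0.17], "rotation": [0, -0.004, 0]},
    {"claw": 1, "linear": [0.14, 0, -0.17], "rotation": [0, -0.004, 0]},
    {"claw": 1, "linear": [0.14, 0, -0.16], "rotation": [0, -0.004, 0]},
    {"claw": 1, "linear": [0.15, 0, -0.16], "rotation": [0, -0.004, 0]}
  ]
}}

```text
time: 8.27
position: [0.496, -0.2856, 0.254]
tool_rot: [-0.127, 1.767, 0.106]
ft_force: [5.8, -0.2, -10.0]
grip_width: 0.167
```

```bash
python3 -c "
from h import *
arc(.4,14,TL)"
```

```text
th 0.802 r 0.1953 lat mm 0.8 tilt -11.5 F [  5.8  -0.2 -10. ] g 0.167 q [ 0.78  0.31 -0.47  1.45  0.22  1.6   0.45] t 8.27
L [0.15, -0.03, -0.18] R [0.0, 0.013, -0.001]
L [0.16, -0.0, -0.16] R [-0.0, -0.004, -0.0]
L [0.16, -0.0, -0.15] R [0.0, -0.004, 0.0]
L [0.16, -0.0, -0.15] R [-0.0, -0.004, 0.0]
L [0.17, 0.0, -0.15] R [0.0, -0.004, -0.0]
L [0.17, 0.0, -0.14] R [-0.0, -0.004, 0.0]
L [0.18, -0.0, -0.14] R [0.0, -0.004, -0.0]
L [0.18, 0.0, -0.13] R [0.0, -0.004, -0.0]
L [0.18, -0.0, -0.13] R [-0.0, -0.004, 0.0]
L [0.19, -0.0, -0.13] R [0.0, -0.004, -0.0]
L [0.19, -0.0, -0.12] R [0.0, -0.004, 0.0]
L [0.19, 0.0, -0.12] R [0.0, -0.004, -0.0]
L [0.19, -0.0, -0.11] R [0.0, -0.004, 0.0]
L [0.2, 0.0, -0.11] R [-0.0, -0.004, -0.0]
```

{"fn": "play_rows", "kwargs": {
  "targets": [
    {"claw": 1, "linear": [0.16, -0.02, -0.17], "rotation": [0, -0.003, 0]},
    {"claw": 1, "linear": [0.16, 0, -0.16], "rotation": [0, -0.005, 0]},
    {"claw": 1, "linear": [0.16, 0, -0.15], "rotation": [0, -0.005, 0]},
    {"claw": 1, "linear": [0.16, 0, -0.15], "rotation": [0, -0.005, 0]},
    {"claw": 1, "linear": [0.17, 0, -0.15], "rotation": [0, -0.005, 0]},
    {"claw": 1, "linear": [0.17, 0, -0.14], "rotation": [0, -0.005, 0]},
    {"claw": 1, "linear": [0.18, 0, -0.14], "rotation": [0, -0.005, 0]},
    {"claw": 1, "linear": [0.18, 0, -0.13], "rotation": [0, -0.005, 0]},
    {"claw": 1, "linear": [0.18, 0, -0.12], "rotation": [0, -0.005, 0]},
    {"claw": 1, "linear": [0.19, 0, -0.12], "rotation": [0, -0.005, 0]}
  ]
}}

```text
time: 9.1
position: [0.4607, -0.2912, 0.2257]
tool_rot: [-0.133, 1.65, 0.099]
ft_force: [6.2, 1.5, -5.0]
grip_width: 0.166
```

```bash
python3 -c "
from h import *
arc(.0,20,lambda t:3-11*t/.5)"
```

```text
th 0.561 r 0.1965 lat mm 0.7 tilt -4.8 F [ 6.2  1.5 -5. ] g 0.166 q [ 0.88  0.17 -0.46  1.65  0.13  1.4   0.55] t 9.1
L [0.16, -0.02, -0.21] R [0.0, 0.044, 0.01]
L [0.18, -0.0, -0.12] R [0.0, -0.007, 0.0]
L [0.18, 0.0, -0.12] R [0.0, -0.007, -0.0]
L [0.18, -0.0, -0.12] R [0.0, -0.007, 0.0]
L [0.19, -0.0, -0.11] R [-0.0, -0.007, -0.0]
L [0.19, 0.0, -0.11] R [0.0, -0.007, 0.0]
L [0.19, -0.0, -0.11] R [0.0, -0.007, -0.0]
L [0.19, 0.0, -0.1] R [-0.0, -0.007, -0.0]
L [0.19, 0.0, -0.1] R [0.0, -0.007, 0.0]
L [0.2, -0.0, -0.1] R [0.0, -0.007, -0.0]
L [0.2, 0.0, -0.09] R [-0.0, -0.007, 0.0]
L [0.2, 0.0, -0.09] R [0.0, -0.007, 0.0]
L [0.2, -0.0, -0.09] R [-0.0, -0.007, -0.0]
L [0.2, 0.0, -0.08] R [0.0, -0.007, 0.0]
L [0.21, -0.0, -0.08] R [-0.0, -0.007, 0.0]
L [0.21, -0.0, -0.08] R [0.0, -0.007, 0.0]
L [0.21, 0.0, -0.07] R [-0.0, -0.007, -0.0]
L [0.21, -0.0, -0.07] R [0.0, -0.007, 0.0]
L [0.21, -0.0, -0.06] R [0.0, -0.007, 0.0]
L [0.21, 0.0, -0.06] R [-0.0, -0.007, 0.0]
```

{"fn": "play_rows", "kwargs": {
  "targets": [
    {"claw": 1, "linear": [0.18, -0.02, -0.13], "rotation": [0, -0.002, 0]},
    {"claw": 1, "linear": [0.18, 0, -0.12], "rotation": [0, -0.004, 0]},
    {"claw": 1, "linear": [0.18, 0, -0.12], "rotation": [0, -0.004, 0]},
    {"claw": 1, "linear": [0.18, 0, -0.12], "rotation": [0, -0.004, 0]},
    {"claw": 1, "linear": [0.19, 0, -0.11], "rotation": [0, -0.004, 0]},
    {"claw": 1, "linear": [0.19, 0, -0.11], "rotation": [0, -0.004, 0]},
    {"claw": 1, "linear": [0.19, 0, -0.11], "rotation": [0, -0.004, 0]},
    {"claw": 1, "linear": [0.19, 0, -0.1], "rotation": [0, -0.004, 0]},
    {"claw": 1, "linear": [0.19, 0, -0.1], "rotation": [0, -0.004, 0]}
  ]
}}

```text
time: 9.85
position: [0.4412, -0.2945, 0.2011]
tool_rot: [-0.146, 1.558, 0.088]
ft_force: [5.5, -0.1, -5.2]
grip_width: 0.165
```

```bash
python3 -c "
from h import *
arc(.0,15,lambda t:4-11*t/.5)"
```

```text
th 0.396 r 0.197 lat mm 0.7 tilt 0.4 F [ 5.5 -0.1 -5.2] g 0.165 q [ 0.94  0.08 -0.44  1.79  0.06  1.25  0.63] t 9.85
L [0.15, 0.01, -0.21] R [0.002, 0.05, 0.024]
L [0.18, 0.0, -0.1] R [0.0, -0.006, -0.0]
L [0.18, 0.0, -0.1] R [0.0, -0.006, 0.0]
L [0.18, -0.0, -0.09] R [0.0, -0.006, -0.0]
L [0.18, 0.0, -0.09] R [0.0, -0.006, 0.0]
L [0.19, -0.0, -0.09] R [-0.0, -0.006, 0.0]
L [0.19, 0.0, -0.09] R [0.0, -0.006, 0.0]
L [0.19, -0.0, -0.08] R [-0.0, -0.006, -0.0]
L [0.19, -0.0, -0.08] R [0.0, -0.006, 0.0]
L [0.19, 0.0, -0.08] R [0.0, -0.006, 0.0]
L [0.19, 0.0, -0.07] R [0.0, -0.006, 0.0]
L [0.2, 0.0, -0.07] R [0.0, -0.006, -0.0]
L [0.2, -0.0, -0.07] R [0.0, -0.006, 0.0]
L [0.2, 0.0, -0.06] R [0.0, -0.006, -0.0]
L [0.2, 0.0, -0.06] R [-0.0, -0.006, 0.0]
```

{"fn": "play_rows", "kwargs": {
  "targets": [
    {"claw": 1, "linear": [0.17, 0, -0.12], "rotation": [0, 0, 0.003]},
    {"claw": 1, "linear": [0.18, 0, -0.1], "rotation": [0, -0.002, 0.003]},
    {"claw": 1, "linear": [0.18, 0, -0.1], "rotation": [0, -0.002, 0.003]},
    {"claw": 1, "linear": [0.18, 0, -0.09], "rotation": [0, -0.002, 0.003]},
    {"claw": 1, "linear": [0.18, 0, -0.09], "rotation": [0, -0.002, 0.003]},
    {"claw": 1, "linear": [0.19, 0, -0.09], "rotation": [0, -0.002, 0.002]},
    {"claw": 1, "linear": [0.19, 0, -0.09], "rotation": [0, -0.002, 0]},
    {"claw": 1, "linear": [0.19, 0, -0.08], "rotation": [0, -0.002, 0]}
  ]
}}

```text
time: 10.52
position: [0.4285, -0.296, 0.18]
tool_rot: [-0.138, 1.513, 0.099]
ft_force: [3.2, 1.8, -2.1]
grip_width: 0.162
```

```bash
python3 -c "
from h import *
arc(.0,10,lambda t:7-11*t/.5)"
```

```text
th 0.268 r 0.1974 lat mm 0.8 tilt 3.0 F [ 3.2  1.8 -2.1] g 0.162 q [ 0.98  0.05 -0.42  1.86  0.01  1.18  0.7 ] t 10.52
L [0.15, -0.0, -0.17] R [0.005, 0.015, 0.018]
L [0.19, -0.0, -0.1] R [0.0, -0.007, 0.0]
L [0.19, -0.0, -0.09] R [-0.0, -0.007, 0.0]
L [0.19, 0.0, -0.09] R [0.0, -0.007, -0.0]
L [0.19, -0.0, -0.09] R [0.0, -0.007, 0.0]
L [0.19, 0.0, -0.09] R [-0.0, -0.007, 0.0]
L [0.19, -0.0, -0.08] R [0.0, -0.007, 0.0]
L [0.2, 0.0, -0.08] R [-0.0, -0.007, 0.0]
L [0.2, 0.0, -0.08] R [0.0, -0.007, -0.0]
L [0.2, 0.0, -0.07] R [-0.0, -0.007, 0.0]
```

{"fn": "play_rows", "kwargs": {
  "targets": [
    {"claw": 1, "linear": [0.17, 0, -0.12], "rotation": [0, 0, 0.003]},
    {"claw": 1, "linear": [0.18, 0, -0.1], "rotation": [0, -0.003, 0.003]},
    {"claw": 1, "linear": [0.18, 0, -0.1], "rotation": [0, -0.003, 0.003]},
    {"claw": 1, "linear": [0.18, 0, -0.09], "rotation": [0, -0.003, 0.003]},
    {"claw": 1, "linear": [0.18, 0, -0.09], "rotation": [0, -0.003, 0.003]},
    {"claw": 1, "linear": [0.16, 0, -0.08], "rotation": [0, -0.003, 0.002]},
    {"claw": 1, "linear": [0.16, 0, -0.07], "rotation": [0, -0.003, 0]},
    {"claw": 1, "linear": [0.16, 0, -0.07], "rotation": [0, -0.003, 0]}
  ]
}}

```text
time: 11.18
position: [0.4139, -0.2975, 0.1454]
tool_rot: [-0.117, 1.473, 0.123]
ft_force: [4.8, 2.5, -3.1]
grip_width: 0.166
```

```bash
python3 -c "
from h import *
arc(-.016,7,lambda t:7-11*t/.5)"
```

```text
th 0.076 r 0.1982 lat mm 1.0 tilt 5.4 F [ 4.8  2.5 -3.1] g 0.166 q [ 1.01  0.04 -0.4   1.94 -0.05  1.09  0.79] t 11.18
L [0.07, -0.04, -0.1] R [0.007, -0.003, 0.002]
L [0.1, -0.0, -0.04] R [-0.0, -0.003, 0.0]
L [0.1, 0.0, -0.04] R [0.0, -0.003, 0.0]
L [0.1, 0.0, -0.04] R [0.0, -0.003, 0.0]
L [0.1, -0.0, -0.04] R [0.0, -0.003, -0.0]
L [0.1, -0.0, -0.04] R [0.0, -0.003, 0.0]
L [0.1, -0.0, -0.03] R [0.0, -0.003, 0.0]
```

{"fn": "play_rows", "kwargs": {
  "targets": [
    {"claw": 1, "linear": [0.09, 0, -0.07], "rotation": [0, 0, 0]},
    {"claw": 1, "linear": [0.1, 0, -0.04], "rotation": [0, -0.002, 0]},
    {"claw": 1, "linear": [0.1, 0, -0.04], "rotation": [0, -0.002, 0]},
    {"claw": 1, "linear": [0.1, 0, -0.04], "rotation": [0, -0.002, 0]},
    {"claw": 1, "linear": [0.08, 0, -0.04], "rotation": [0, -0.002, 0]},
    {"claw": 1, "linear": [0.06, 0, -0.03], "rotation": [0, 0, 0]},
    {"claw": 1, "linear": [0, 0, 0], "rotation": [0, 0, 0]}
  ]
}}

```text
time: 11.77
position: [0.4099, -0.298, 0.1303]
tool_rot: [-0.115, 1.454, 0.124]
ft_force: [4.6, 1.9, -2.5]
grip_width: 0.165
```

```bash
python3 -c "
from h import *
arc(-.016,3,lambda t:7-11*t/.5)
s=get_state();im=get_image('wrist');b=get_image('side')
print(s['ft_force'],s['position'])
q=redbar(b,(420,209));print('ref 420.5,209.5');print(onz('side',q[0],.15))"
```

```text
th -0.004 r 0.1985 lat mm 1.0 tilt 6.5 F [ 4.6  1.9 -2.5] g 0.165 q [ 1.02  0.04 -0.39  1.97 -0.07  1.05  0.82] t 11.77
L [0.01, -0.04, -0.07] R [0.006, -0.007, 0.001]
L [0.03, 0.0, -0.01] R [0.0, -0.001, -0.0]
L [0.03, -0.0, -0.01] R [0.0, -0.001, 0.0]
[ 4.60036827  1.87069298 -2.52952277] [ 0.40987115 -0.29799102  0.13029824]
[[462, 151, 9, 8, 61], [410, 205, 12, 13, 57]]
ref 420.5,209.5
[ 0.41017192 -0.28714688  0.15      ]
```

{"fn": "play_rows", "kwargs": {
  "targets": [
    {"claw": 1, "linear": [0.06, 0, -0.03], "rotation": [0, 0, 0]},
    {"claw": 1, "linear": [0.06, 0, -0.02], "rotation": [0, 0, 0]},
    {"claw": 1, "linear": [0, 0, 0], "rotation": [0, 0, 0]}
  ]
}}

```text
time: 12.12
position: [0.4092, -0.2981, 0.1274]
tool_rot: [-0.115, 1.453, 0.124]
ft_force: [4.7, 1.4, -2.9]
grip_width: 0.169
```

```bash
python3 -c "
from h import *
arc(-.016,1,lambda t:7-11*t/.5)
b=get_image('side')
q=redbar(b,(420,209));print(q)"
```

```text
th -0.019 r 0.1985 lat mm 1.0 tilt 6.6 F [ 4.7  1.4 -2.9] g 0.169 q [ 1.02  0.05 -0.39  1.98 -0.07  1.04  0.82] t 12.12
L [-0.05, -0.04, -0.05] R [0.007, -0.009, 0.001]
[[462, 151, 9, 8, 61], [410, 206, 12, 13, 62]]
(array([416.25006104, 212.25003052]), array([421.64313587, 206.61558495]), array([410.86765767, 217.87332701]))
```

{"fn": "play_rows", "kwargs": {
  "targets": [
    {"claw": 1, "linear": [0.07, 0, -0.02], "rotation": [0, 0, 0]},
    {"claw": 1, "linear": [0.07, 0, -0.02], "rotation": [0, 0, 0]},
    {"claw": 1, "linear": [0, 0, 0], "rotation": [0, 0, 0]}
  ]
}}

```text
time: 12.42
position: [0.4087, -0.2982, 0.1247]
tool_rot: [-0.115, 1.452, 0.124]
ft_force: [5.1, 3.0, -3.2]
grip_width: 0.167
```

```bash
python3 -c "
from h import *
arc(-.016,1,lambda t:7-11*t/.5)
b=get_image('side')
q=redbar(b,(420,209));print(q[2])"
```

```text
th -0.033 r 0.1985 lat mm 1.0 tilt 6.6 F [ 5.1  3.  -3.2] g 0.167 q [ 1.02  0.05 -0.39  1.98 -0.07  1.03  0.82] t 12.42
L [-0.15, -0.04, -0.02] R [0.007, -0.008, 0.001]
[[462, 151, 9, 8, 62], [411, 207, 11, 13, 61]]
[411.01469152 219.01334571]
```

{"fn": "play_rows", "kwargs": {
  "targets": [
    {"claw": 1, "linear": [0.07, 0, -0.02], "rotation": [0, 0, 0]},
    {"claw": 1, "linear": [0.07, 0, -0.02], "rotation": [0, 0, 0]},
    {"claw": 1, "linear": [0, 0, 0], "rotation": [0, 0, 0]}
  ]
}}

```text
time: 12.72
position: [0.4087, -0.2982, 0.1249]
tool_rot: [-0.116, 1.451, 0.124]
ft_force: [6.1, 1.4, -3.8]
grip_width: 0.164
```

```bash
python3 -c "
from h import *
arc(-.016,1,lambda t:7-11*t/.5)
b=get_image('side')
q=redbar(b,(420,209));print(q[2])
a=get_image('scene');cv2.imwrite('pics/s5.png',np.hstack([cv2.resize(a[120:320,130:290],(400,500)),cv2.resize(b[140:270,346:450],(400,500))]))"
```

```text
th -0.032 r 0.1985 lat mm 1.0 tilt 6.6 F [ 6.1  1.4 -3.8] g 0.164 q [ 1.02  0.05 -0.39  1.98 -0.07  1.03  0.82] t 12.72
L [-0.14, -0.04, -0.02] R [0.007, -0.008, 0.001]
[[462, 151, 9, 8, 61], [411, 207, 12, 13, 60]]
[411.44223037 218.48365147]
```

View pics/s5.png

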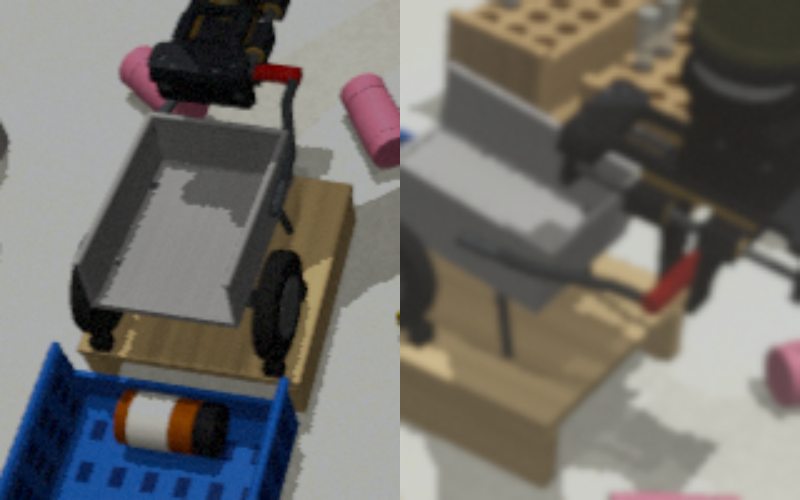

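The tool stopped descending and the bar end is back at its reference pixel (411,219), with the legs on the dock. Release slowly, then retreat straight back.

{"fn": "play_rows", "kwargs": {
  "targets": [
    {"claw": 0.75, "linear": [0, 0, 0], "rotation": [0, 0, 0]},
    {"claw": 0.7, "linear": [0, 0, 0], "rotation": [0, 0, 0]},
    {"claw": 0.6, "linear": [0, 0, 0], "rotation": [0, 0, 0]},
    {"claw": 0.5, "linear": [0, 0, 0], "rotation": [0, 0, 0]},
    {"claw": 0.4, "linear": [0, 0, 0], "rotation": [0, 0, 0]},
    {"claw": 0.35, "linear": [0, 0, 0], "rotation": [0, 0, 0]},
    {"claw": 0.35, "linear": [0, 0, 0], "rotation": [0, 0, 0]}
  ]
}}

```text
time: 13.4
position: [0.4018, -0.3023, 0.122]
tool_rot: [-0.114, 1.462, 0.12]
ft_force: [-0.2, -0.7, -0.2]
grip_width: 0.587
```

```bash
python3 -c "
from h import *
arc(-.016,1,lambda t:7)
b=get_image('side')
q=redbar(b,(420,209));print(q[2])"
```

```text
th -0.052 r 0.2051 lat mm -2.0 tilt 6.0 F [-0.2 -0.7 -0.2] g 0.587 q [ 1.03  0.05 -0.39  1.99 -0.06  1.03  0.82] t 13.4
L [-0.23, 0.08, 0.28] R [0.005, -0.011, 0.002]
[[462, 151, 9, 8, 61], [411, 203, 17, 17, 70]]
[410.65471373 217.61951001]
```

{"fn": "play_rows", "kwargs": {
  "targets": [
    {"claw": 0.3, "linear": [-0.1, 0.05, 0.15], "rotation": [0, 0, 0]},
    {"claw": 0.3, "linear": [-0.3, 0, 0.1], "rotation": [0, 0, 0]},
    {"claw": 0.3, "linear": [-0.45, 0, 0], "rotation": [0, 0, 0]},
    {"claw": 0.3, "linear": [-0.5, 0, 0], "rotation": [0, 0, 0]},
    {"claw": 0.3, "linear": [-0.5, 0, 0], "rotation": [0, 0, 0]},
    {"claw": 0.3, "linear": [-0.5, 0, 0], "rotation": [0, 0, 0]},
    {"claw": 0.3, "linear": [-0.5, 0, 0], "rotation": [0, 0, 0]},
    {"claw": 0.3, "linear": [-0.5, 0, 0], "rotation": [0, 0, 0]},
    {"claw": 0.3, "linear": [-0.5, 0, 0], "rotation": [0, 0, 0]},
    {"claw": 0.3, "linear": [0, 0, 0], "rotation": [0, 0, 0]}
  ]
}}

```text
time: 14.28
position: [0.3995, -0.3006, 0.2314]
tool_rot: [-0.12, 1.459, 0.12]
ft_force: [-0.3, -0.1, 0.3]
grip_width: 0.702
```

```bash
python3 -c "
from h import *
s=get_state();print(s['position'],s['ft_force'],s['joint_positions'],s['time'])
a=get_image('scene');b=get_image('side')
p=redbar(a,(228,148));print(p,'ref 226.5,146.9 / 249.2,149.8')
q=redbar(b,(420,209));print(q,'ref 420.5,209.5')
cv2.imwrite('pics/s6.png',np.hstack([cv2.resize(a,(400,300)),cv2.resize(b,(400,300))]))"
```

```text
[ 0.39951337 -0.30060042  0.23142647] [-0.27325836 -0.06082653  0.28549774] [ 1.03699767 -0.05320409 -0.3760826   1.85414348 -0.09705754  1.25747889
  0.84212592] 14.2833
[[84, 126, 15, 11, 130], [204, 142, 47, 11, 277]]
(array([226.87695312, 146.98461914]), array([203.86480995, 144.06587311]), array([249.88547982, 149.90290648])) ref 226.5,146.9 / 249.2,149.8
[[411, 200, 21, 19, 72]]
(array([420.50006104, 209.00003052]), array([429.84568333, 199.82430954]), array([411.16366374, 218.1666942 ])) ref 420.5,209.5
```

View pics/s6.png

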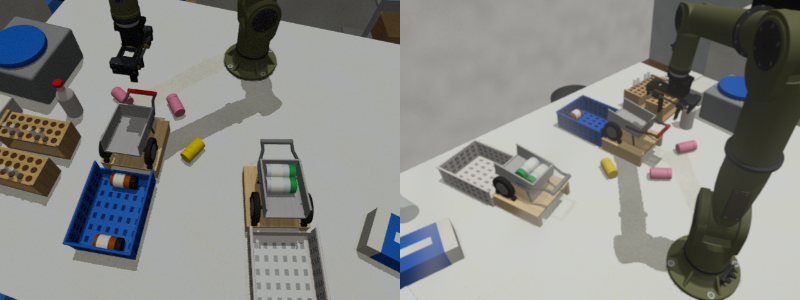

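The handle is back at its starting pixels in both views, both jars are in the blue basket, the grey cart is untouched and the gripper is clear. Handing in.

```bash
python3 -c "
from bench import *
print(close_job())"
```

```text
the job is handed in; nothing more can be done
None
```

I tipped the red-handled cart forward by its handle to about 1.08 rad. Both amber jars rolled out into the blue basket, and I then lowered the cart onto its legs, let go and backed away. The job was handed in at about 14.4 s of the 38 s allowed.

- **Cart at rest:** in the last pictures the red handle is within about 1 px of its starting position in both views. The tub is empty.
- **Jars and surroundings:** both jars lie in the basket. By eye, the grey cart and the pink and yellow look-alikes have not moved.
- **Forces:** the largest reading I saw was about 11 N at the wrist, and it was about zero after I let go. I read it only between moves, so brief peaks would not show.
- **What disagreed:**
  - The tool ran up to about 6 mm inside the calculated arc while lifting, probably because the bar shifted a little in the pads.
  - When the legs touched down the force reading did not rise, so I judged contact from the tool no longer descending and the handle being back at its starting pixel.

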